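Put the stone chisels back in their tray

ROBOT

A 6-joint arm with a two-finger parallel gripper is mounted at the origin on the work surface. World frame = base frame: x ahead of the robot, y to its left, z up, the work surface at z = 0. Lengths are in m, angles in degrees, forces in N, time in s.
With the tool pointing down it reaches from about 0.35 to 0.875 m from the base axis. Payload 4.2 kg.
Tool frame: the origin (TCP) lies midway between the tips of the shut fingers; the grasp point (between the pads) lies 19 mm behind it; z points along the fingers, y is the line along which they close (so a half turn about z gives the same grasp; the last joint's range is limited). The gripper opens to 87 mm and grips with 3 to 60 N. Pads are 19 mm wide; open, the fingers measure 117 mm over their backs; the gripper's body (75 mm by 190 mm) begins 51 mm behind the grasp point.
Start: joints at [79.045, 22.042, 0.453, 0, -68.411, -14.817], TCP at [0.272, 0.563, 0.223] pointing down, gripper open.
Joint ranges: [-179.83, 179.83], [-69.29, 118.12], [-61.27, 80.66], [-181.25, 117.63], [-171.15, -9.14], [-177.46, 177.46]. Speed limits (degrees/s): [159.86, 159.86, 180, 180, 180, 180].

INTERFACE

Orientations are given as a 3x3 rotation matrix whose columns are the frame's x, y, z axes.
In Python, from station import * gives the robot as it stands. The module is installed in compiled form; this text tells all that it offers.
- The arm moves only by the tool servo_tool, never from a script. Its argument "deltas" is a list of rows, each an object of numbers: "tx", "ty", "tz": the shift along the tool's x, y, z in mm; "ax", "ay", "az": the turn, a rotation vector about the tool's x, y, z in rad; "claw": the finger opening in mm, from 0 to 87. In form: [{"tx": .., "ty": .., "tz": .., "ax": .., "ay": .., "az": .., "claw": ..}, ...]. A call has 1 to 12 rows; each row is the pose to reach, as a shift and turn from the pose commanded when the call began, along the tool's axes at that moment; what a row does not reach only later rows make up. A row lasts 1/12 s, in which the tool goes at most 41.7 mm and 7.16 degrees, less where a joint would pass 70% of its speed; a pose out of reach is approached as far as the arm can. A call with a gripper value outside its range is refused whole. The fingers move at their own pace and stop on an object; the grip force is fixed at half the most. Time passes only in rows, so rows that repeat a pose let the fingers close. It gives the time, the measured TCP pose, the force, the opening and the grip force at its end, in the units of the state.
- sense(): the state, without advancing time (a new reading comes with each control period).
- capture(name): name is "scene" or "top"; returns the picture (400x640x3 uint8, blue, green, red); there is no depth.
- calibration(name): a dict with "fx", "fy", "cx", "cy" (pixels), "cam_to_world" (4x4, takes a point from camera to world coordinates). Camera axes: x right, y down, z forward; pixel columns grow to the right and rows downward; lengths in m; the calibration is good to about 2 mm. A picture is of the moment at which its call begins. calibration takes no time and is no camera call.
- finish_job(): hands the job in; it is judged then, once.
Trained networks look in the newest picture that a camera, given by its name, has taken for a name from the list of things; names that differ only in an ending like _2 or _b are one class to them, and where a whole thing is asked for, a point or a joint stands for the part that bears it (a point fixed in the world has none). Each returns a list of dicts, best first, with "confidence" (0 to 1); they miss things now and then, are a little off and sometimes report something else, mostly with a low value. They report only what shows in the picture. A call takes as long as a camera call. They do not tell look-alikes from the thing itself.
- recognise(label, camera): "xyz" ([x, y, z] in m, in the coordinates of the camera as it stood for that picture, good to about 4 mm: the middle of the surface that is visible of it).
- trace(label, camera): "mask" (400x640 bool, what is visible of it).
The state is a dict: "time_s": time; "joints": joint angles; "joint_velocities": joint speeds; "effort": joint torques, N m; "tcp_pos": TCP position; "ee_rot": TCP orientation; "wrist_force": force on the tool from outside, world axes, zero at the start; "moment": the same for the moment, N m; "gripper_width": opening from 0.0 (shut) to 1.0 (fully open); "gripper_force": force on a finger pad.
Only numpy, scipy, OpenCV 4.12 (cv2) and the standard library are available. Lean on these libraries where they do the work, as an engineer would, in place of code of your own. Each camera call takes 0.05 s, during which the arm holds its last target. There are 200 camera calls.

TASK

Put the three all-steel stone chisels away in the plywood tray, each lying flat and fully down in the cradle whose head pocket suits its cutting end (point chisel in the narrowest, claw chisel in the middle one, wide chisel in the widest), cutting end in the pocket, struck end between the guide blocks. Leave the plain steel bar and the wooden-handled chisel where they lie.

Things in the scene. Friction and masses are not known exactly. Their poses are not given: they have to be found in the camera images.
- tray: Open plywood tray, fixed, 200 x 248 mm, walls 8 mm thick and 26 mm high, floor 8 mm thick. It holds the three cradles side by side, 76 mm apart, in an order that changes; the pockets are at its +x end. Between pockets and guide blocks the plates (tops 14 mm above the table) are bare: room for fingers. Origin: centre of the underside, x along the cradles.
- point_chisel: Point chisel for stone, all steel. The last 42 mm tapers like a pencil to a point; no part is wider than the shaft. Dark octagonal shaft, 18 mm across flats. Origin: on the axis at mid-length (9 mm above the table), x along it to the cutting end at +75 mm; the struck end is at -75 mm. Grip across the shaft at the origin, centre of mass within 10 mm. Loose, 0.2 to 0.5 kg.
- claw_chisel: Claw chisel for stone, all steel: flat head 34 mm wide, 50 long, 9 thick, ending in four short teeth. Dark octagonal shaft, 18 mm across flats. Origin: on the axis at mid-length (9 mm above the table), x along it to the cutting end at +75 mm; the struck end is at -75 mm. Grip across the shaft at the origin, centre of mass within 10 mm. Loose, 0.2 to 0.5 kg.
- wide_chisel: Wide flat chisel for stone, all steel: flat head 46 mm wide, 50 long, 9 thick, with a straight cutting edge. Dark octagonal shaft, 18 mm across flats. Origin: on the axis at mid-length (9 mm above the table), x along it to the cutting end at +75 mm; the struck end is at -75 mm. Grip across the shaft at the origin, centre of mass within 10 mm. Loose, 0.2 to 0.5 kg.
- blank_bar: Look-alike, stays where it lies: plain octagonal dark steel bar, 18 mm across flats, 150 mm long, both ends cut square, no cutting end. Loose. Origin at its middle on the axis, x along it.
- wood_chisel: Look-alike, stays where it lies: woodworker's chisel with a pale wooden handle, 22 mm thick and 87 mm long, brass collar and a thin bright blade 22 mm wide; 150 mm in all. Loose. Origin at mid-length on its axis (11 mm above the table), x towards the blade.
- narrow_cradle: Cradle with the narrowest head pocket: grey plate 180 x 70 x 6 mm fixed in the tray. Two black cheeks 14 mm high, 36 mm long, 34 mm apart, form the pocket; two blocks 36 mm apart at x = -105 mm guide the struck end. Origin: pocket centre, on the underside; x along the plate to the pocket end, which is +40 mm. Seated chisel: origin at x -50, y 0, z +15 mm, x axes alike.
- middle_cradle: Cradle with the middle head pocket: grey plate 180 x 70 x 6 mm fixed in the tray. Two black cheeks 14 mm high, 36 mm long, 50 mm apart, form the pocket; two blocks 36 mm apart at x = -105 mm guide the struck end. Origin: pocket centre, on the underside; x along the plate to the pocket end, which is +40 mm. Seated chisel: origin at x -50, y 0, z +15 mm, x axes alike.
- wide_cradle: Cradle with the widest head pocket: grey plate 180 x 70 x 6 mm fixed in the tray. Two black cheeks 14 mm high, 36 mm long, 62 mm apart, form the pocket; two blocks 36 mm apart at x = -105 mm guide the struck end. Origin: pocket centre, on the underside; x along the plate to the pocket end, which is +40 mm. Seated chisel: origin at x -50, y 0, z +15 mm, x axes alike.
Not all that is in view belongs to the job. What is shaped like the point_chisel but green or red is not meant.

How it is judged (in metres and radians):
At the end, for the whole second after the job is handed in: Each stone chisel lies in its own cradle, cutting end to the pocket: within 18 mm lengthways and 12 mm sideways of the seated place, axis 10 to 19 mm above the cradle underside, within 0.17 rad of its line, at rest. Bar and wooden-handled chisel at rest within 20 mm of their starts (x of point_chisel in the frame of narrow_cradle between -0.068 and -0.032 m and y of point_chisel in the frame of narrow_cradle between -0.012 and 0.012 m and z of point_chisel in the frame of narrow_cradle between 0.01 and 0.019 m and x of narrow_cradle in the frame of point_chisel above 0.02 m and angle between the x axis of point_chisel and the x axis of narrow_cradle, either way round below 0.17 rad and linear speed of each of point_chisel, claw_chisel, wide_chisel, blank_bar, wood_chisel below 0.02 m/s and angular speed of each of point_chisel, claw_chisel, wide_chisel below 0.2 rad/s and x of claw_chisel in the frame of middle_cradle between -0.068 and -0.032 m and y of claw_chisel in the frame of middle_cradle between -0.012 and 0.012 m and z of claw_chisel in the frame of middle_cradle between 0.01 and 0.019 m and x of middle_cradle in the frame of claw_chisel above 0.02 m and angle between the x axis of claw_chisel and the x axis of middle_cradle, either way round below 0.17 rad and x of wide_chisel in the frame of wide_cradle between -0.068 and -0.032 m and y of wide_chisel in the frame of wide_cradle between -0.012 and 0.012 m and z of wide_chisel in the frame of wide_cradle between 0.01 and 0.019 m and x of wide_cradle in the frame of wide_chisel above 0.02 m and angle between the x axis of wide_chisel and the x axis of wide_cradle, either way round below 0.17 rad and distance of each of blank_bar, wood_chisel from where it was at the start of the episode below 0.02 m); the robot touches nothing.
It also fails if it takes over 96 s, if anything falls off the work surface, if the arm or the gripper's body presses on something with over 40 N, if the wrist force passes 120 N, or if a joint passes its speed limit or range.

## Working session

There is one attempt and no reset: what is moved stays moved. The work goes in short steps, Python scripts to look and compute and a tool call to move; the robot and the scene stay as the last step left them, time stands still between calls to the robot, and variables do not carry over. Pictures are saved under pics/ and viewed, at most 14 in all, crops included, and the job is handed in when it is done.

Besides the shell and the picture viewer there is one more tool, called after "Request:" as name(argument=value, ...), one argument or row to a line, values as JSON. servo_tool: Moves the arm, as the interface text tells. Its arguments: {"type":"object","properties":{"deltas":{"type":"array","items":{"type":"object","properties":{"tx":{"type":"number"},"ty":{"type":"number"},"tz":{"type":"number"},"ax":{"type":"number"},"ay":{"type":"number"},"az":{"type":"number"},"claw":{"type":"number"}}}}},"required":["deltas"]}

```bash
mkdir -p pics; python3 - <<'E'
from station import *
import cv2,numpy as np
for n in("scene","top"):
    cv2.imwrite(f"pics/{n}0.png",capture(n)); c=calibration(n); print(n,c['fx'],c['fy'],c['cx'],c['cy']);print(np.round(c['cam_to_world'],4))
    M=np.array(c['cam_to_world'])
    for l in("point_chisel","claw_chisel","wide_chisel","blank_bar","wood_chisel","narrow_cradle","middle_cradle","wide_cradle","tray"):
        for r in recognise(l,n)[:4]:
            p=M@np.r_[r['xyz'],1]; x=r['xyz']
            print(l,round(r['confidence'],2),np.round(p[:3],3),"px",round(c['fx']*x[0]/x[2]+c['cx']),round(c['fy']*x[1]/x[2]+c['cy']))
s=sense();print(s)
E
```

```text
scene 483.73279219345375 483.73279219345375 320.072144268213 194.406055737503
[[ 0.7613  0.5235 -0.3826  1.0196]
 [ 0.6483 -0.6075  0.4589 -0.4815]
 [ 0.0078 -0.5974 -0.8019  0.9299]
 [ 0.      0.      0.      1.    ]]
point_chisel 0.67 [ 0.823 -0.032  0.017] px 384 275
point_chisel 0.67 [0.382 0.095 0.014] px 274 141
point_chisel 0.64 [0.604 0.186 0.018] px 364 163
point_chisel 0.62 [ 0.63  -0.166  0.014] px 273 266
claw_chisel 0.8 [ 0.65  -0.3    0.017] px 234 317
wide_chisel 0.87 [ 0.475 -0.044  0.014] px 262 193
wide_chisel 0.47 [0.593 0.261 0.015] px 378 144
blank_bar 0.76 [ 0.454 -0.293  0.015] px 173 258
wood_chisel 0.91 [ 0.63  -0.049  0.012] px 309 231
narrow_cradle 0.77 [0.604 0.187 0.013] px 364 164
narrow_cradle 0.66 [0.6   0.219 0.02 ] px 371 154
middle_cradle 0.93 [0.586 0.34  0.012] px 394 127
wide_cradle 0.57 [0.594 0.261 0.015] px 379 145
tray 0.79 [0.598 0.219 0.022] px 370 153
top 504.80484977149723 504.80484977149723 323.9881605065146 200.09096643474086
[[ 4.0100e-02 -9.7450e-01  2.2090e-01  3.3690e-01]
 [-9.9920e-01 -3.9000e-02  9.2000e-03  1.5900e-02]
 [-3.0000e
[... 839 characters left out ...]
.84118217e+01, -1.48168277e+01]), 'joint_velocities': array([ 0.00945013,  0.05345012, -0.11539763,  0.04915701, -0.0348645 ,
        0.0251591 ]), 'effort': array([ 7.44891508e-05, -3.90474665e+01,  1.87627190e+01,  4.22436923e+00,
        1.55262952e-02, -2.06612225e-05]), 'tcp_pos': array([0.27170065, 0.56283523, 0.22253919]), 'ee_rot': array([[ 9.00539087e-01, -4.34775061e-01, -8.31601628e-06],
       [-4.34775061e-01, -9.00539086e-01, -2.60014743e-05],
       [ 3.81589485e-06,  2.70309404e-05, -1.00000000e+00]]), 'wrist_force': array([-0.28466993, -0.04178555,  0.49070567]), 'moment': array([0.0006262 , 0.0455856 , 0.05309607]), 'gripper_force': 0.0, 'gripper_width': 0.9995821026706944}
```

```bash
python3 - <<'E'
import cv2
for n in("scene","top"):
    i=cv2.imread(f"pics/{n}0.png"); 
    i=i[100:350,130:470] if n=="scene" else i[90:310,150:500]
    cv2.imwrite(f"pics/{n}0c.png",cv2.resize(i,None,fx=2.25,fy=2.25,interpolation=cv2.INTER_CUBIC))
E
```

```text
(no output)
```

View pics/scene0c.png

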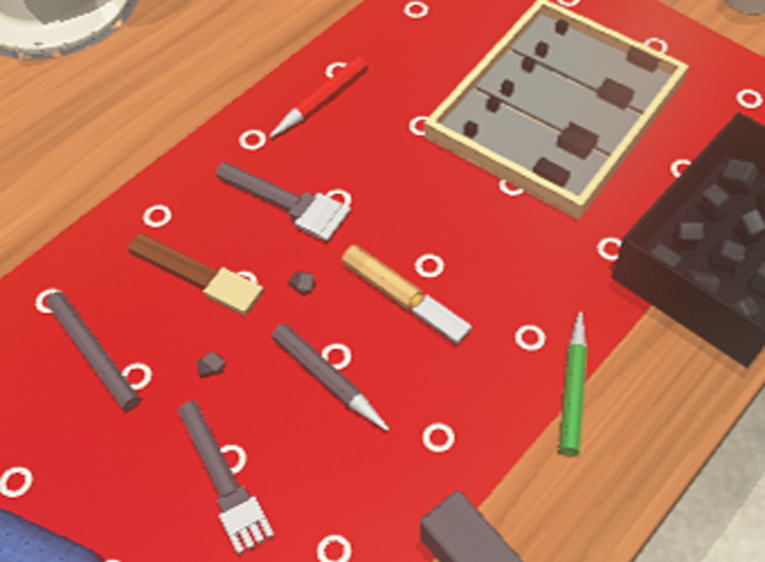

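View pics/top0c.png

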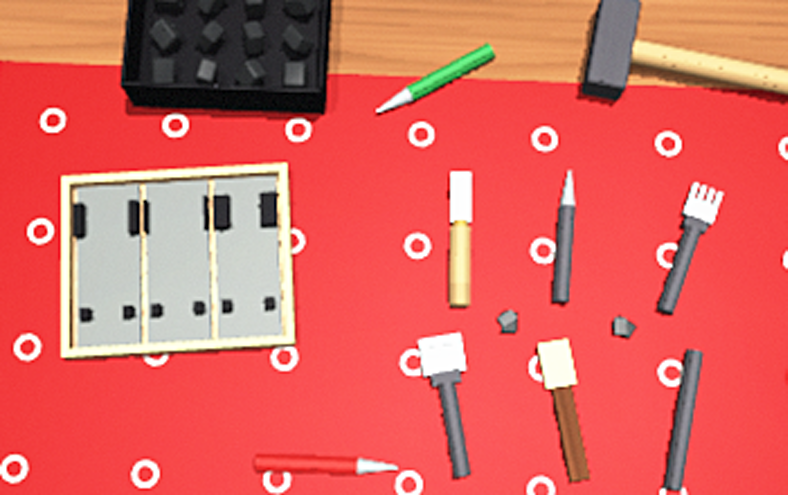

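The scene matches the list. In the top picture:
- **Stone chisels:** wide (349,260), point (401,197), claw (455,195).
- **Leave alone:** bare bar (454,277), wooden-handled chisel (355,198), brush with brown handle (400,275), red pencil-like thing (291,297), green one (345,124).
- **Tray:** centre (226,206). From left (+y) to right the pocket gaps are about 45, 60 and 34 mm, so the cradles are middle, wide, narrow.

Next I'll measure precisely from both views.

```bash
cat > h.py <<'E'
from station import *
import cv2,numpy as np
from scipy.optimize import minimize
C={n:calibration(n) for n in("scene","top")}
def P(n):
    c=C[n]; W=np.linalg.inv(np.array(c['cam_to_world'])); K=np.array([[c['fx'],0,c['cx']],[0,c['fy'],c['cy']],[0,0,1]]); return K@W[:3]
def proj(n,X):
    q=np.c_[X,np.ones(len(X))]@P(n).T; return q[:,:2]/q[:,2:]
def tri(a,b): 
    X=cv2.triangulatePoints(P("scene"),P("top"),np.array(a,float).reshape(2,1),np.array(b,float).reshape(2,1)); return (X[:3]/X[3]).ravel()
def atz(n,uv,z):
    c=C[n];M=np.array(c['cam_to_world']);d=M[:3,:3]@[(uv[0]-c['cx'])/c['fx'],(uv[1]-c['cy'])/c['fy'],1];return M[:3,3]+d*(z-M[2,3])/d[2]
def best(label,n,xy):
    L=[]
    for r in trace(label,n):
        m=r['mask'].astype(np.uint8); v,u=np.nonzero(m)
        if len(u)<50: continue
        p=atz(n,(u.mean(),v.mean()),.01); L.append((np.hypot(*(p[:2]-xy)),r['confidence'],m))
    L.sort(key=lambda t:t[0]); return L[0] if L else None
def ends(m):
    v,u=np.nonzero(m); p=np.c_[u,v].astype(float); mu=p.mean(0); d=np.linalg.svd(p-mu,full_matrices=False)[2][0]
    # line through shaft: bin centres along principal axis
    t=(p-mu)@d; out=[]
    for s in(t.min(),t.max()):
        q=p[np.abs(t-s)<6].mean(0); out.append(q+d*(s-(q-mu)@d))
    return out
E
python3 - <<'E'
from h import *
for n in C: capture(n)
T={"wide_chisel":(.47,-.04),"point_chisel":(.628,-.165),"claw_chisel":(.642,-.298)}
for l,xy in T.items():
    e={}
    for n in C:
        b=best(l,n,np.array(xy)); print(l,n,np.round(b[:2],3),b[2].sum()); e[n]=sorted(ends(b[2]),key=lambda q:atz(n,q,.009)[0])
    E=[tri(e["scene"][i],e["top"][i]) for i in(0,1)]
    print(" tri",np.round(E,4).tolist(),"len",np.linalg.norm(E[1]-E[0]).round(4),"mid",np.round((E[0]+E[1])/2,4),"yaw",np.degrees(np.arctan2(*(E[1]-E[0])[1::-1])).round(1))
    for n in C:
        A=[atz(n,q,.009) for q in e[n]]; print(" ",n,np.round((A[0]+A[1])/2,4),np.linalg.norm(A[1]-A[0]).round(4),np.degrees(np.arctan2(*(A[1]-A[0])[1::-1])).round(1))
M={n:best("tray",n,np.array((.59,.265)))[2] for n in C}
for n in C: print(n,M[n].sum()); M[n]=cv2.morphologyEx(M[n],cv2.MORPH_CLOSE,np.ones((9,9)))
def cost(p,ns=tuple(C)):
    c,s=np.cos(p[2]/100),np.sin(p[2]/100);R=np.array([[c,-s],[s,c]]);k=0
    B=[np.r_[R@[x,y]+[p[0]/1000,p[1]/1000],z] for x in(-.1,.1) for y in(-.124,.124) for z in(p[3]/1000,p[3]/1000+.026)]
    for n in ns:
        h=cv2.convexHull(proj(n,np.array(B)).astype(np.float32)); im=np.zeros((400,640),np.uint8)
        cv2.fillConvexPoly(im,np.round(h*16).astype(np.int32),1,shift=4); k+=1-(im&M[n]).sum()/(im|M[n]).sum()
    return k
for ns in(("scene","top"),("scene",),("top",)):
    best_=None
    for y0 in(0,4): 
        r=minimize(cost,[590,263,y0,0],args=(ns,),method="Nelder-Mead",options=dict(initial_simplex=np.array([590,263,y0,0])+np.vstack([np.zeros(4),np.diag([10,10,5,6])])))
        if best_ is None or r.fun<best_.fun: best_=r
    print(ns,np.round(best_.x,1),"yawdeg",np.degrees(best_.x[2]/100).round(2),best_.fun.round(4))
# dark cheeks in top
im=capture("top"); er=cv2.erode(M["top"],np.ones((7,7))); d=((im.max(2)<75)&(er>0)).astype(np.uint8)
k,_,st,ce=cv2.connectedComponentsWithStats(d)
for i in range(1,k):
    if st[i,4]>8: print(st[i],np.round(ce[i],1),atz("top",ce[i],.024).round(4))
E
```

```text
wide_chisel scene [0.009 0.91 ] 661
wide_chisel top [0.012 0.58 ] 707
 tri [[0.3693, -0.0561, 0.0099], [0.5188, -0.0235, 0.0059]] len 0.1531 mid [ 0.444  -0.0398  0.0079] yaw 12.3
  scene [ 0.4448 -0.0399  0.009 ] 0.1574 12.3
  top [ 0.4435 -0.0402  0.009 ] 0.1502 11.6
point_chisel scene [0.004 0.87 ] 513
point_chisel top [0.004 0.83 ] 426
 tri [[0.56, -0.1569, 0.0077], [0.7077, -0.1664, 0.0064]] len 0.148 mid [ 0.6339 -0.1616  0.0071] yaw -3.7
  scene [ 0.6346 -0.1624  0.009 ] 0.1487 -3.6
  top [ 0.6334 -0.1613  0.009 ] 0.147 -3.8
claw_chisel scene [0.005 0.63 ] 745
claw_chisel top [0.009 0.94 ] 585
 tri [[0.5533, -0.2701, 0.0092], [0.6955, -0.3212, 0.005]] len 0.1512 mid [ 0.6244 -0.2956  0.0071] yaw -19.8
  scene [ 0.6247 -0.2964  0.009 ] 0.1521 -20.5
  top [ 0.6241 -0.2947  0.009 ] 0.1501 -18.9
scene 1875
top 1913
('scene', 'top') [589.6 262.8   9.6  -3.3] yawdeg 5.51 1.4744
('scene',) [587.6 268.1   9.6  -7.7] yawdeg 5.48 0.6986
('top',) [589.3 262.5   9.5   0.8] yawdeg 5.47 0.7736
```

Chisel poses agree between the views: length 148–153 mm, height 7–8 mm. The tray mask covers only its walls, so I'll refit using the mask's hull.

```bash
python3 - <<'E'
from h import *
M={};I={}
for n in C:
    I[n]=capture(n); m=best("tray",n,np.array((.59,.265)))[2]
    m=cv2.morphologyEx(m,cv2.MORPH_OPEN,np.ones((2,2)))
    h=cv2.convexHull(cv2.findNonZero(m)); f=np.zeros_like(m); cv2.fillConvexPoly(f,h,1); M[n]=f
def box(p):
    c,s=np.cos(p[2]/100),np.sin(p[2]/100);R=np.array([[c,-s],[s,c]])
    return np.array([np.r_[R@[x,y]+[p[0]/1000,p[1]/1000],z] for x in(-.1,.1) for y in(-.124,.124) for z in(p[3]/1000,p[3]/1000+.026)])
def cost(p,ns):
    k=0
    for n in ns:
        h=cv2.convexHull(proj(n,box(p)).astype(np.float32)); im=np.zeros((400,640),np.uint8)
        cv2.fillConvexPoly(im,np.round(h*16).astype(np.int32),1,shift=4); k+=1-(im&M[n]).sum()/(im|M[n]).sum()
    return k
for ns in(("scene",),("top",),("scene","top")):
    r=min((minimize(cost,[590,263,y0,0],args=(ns,),method="Nelder-Mead",options=dict(initial_simplex=np.array([590,263,y0,0])+np.vstack([np.zeros(4),np.diag([10,10,5,6])]))) for y0 in(0,4)),key=lambda r:r.fun)
    print(ns,np.round(r.x,1),"yawdeg",np.degrees(r.x[2]/100).round(2),r.fun.round(4))
p=r.x;c,s=np.cos(p[2]/100),np.sin(p[2]/100);R=np.array([[c,-s],[s,c]])
im=I["top"]; er=cv2.erode(M["top"],np.ones((5,5))); d=((im.max(2)<80)&(er>0)).astype(np.uint8)
k,_,st,ce=cv2.connectedComponentsWithStats(d)
for i in range(1,k):
    if st[i,4]>6:
        a=atz("top",ce[i],.024)[:2]; print(st[i],np.round(a,4),"tray frame",np.round(R.T@(a-p[:2]/1000),4))
out=[]
for n in C:
    g=cv2.resize(I[n],None,fx=4,fy=4,interpolation=cv2.INTER_CUBIC)
    h=cv2.convexHull(proj(n,box(p)).astype(np.float32)); cv2.polylines(g,[np.round(h*4).astype(np.int32)],True,(255,0,0),1)
    for y in(-.076,0,.076):
        L=np.array([np.r_[R@[x,y]+p[:2]/1000,.014] for x in(-.09,.09)]); cv2.polylines(g,[np.round(proj(n,L)*4).astype(np.int32)],True,(0,255,0),1)
    u,v=h.reshape(-1,2).mean(0)*4; out.append(g[int(v)-240:int(v)+240,int(u)-200:int(u)+200])
cv2.imwrite("pics/tray.png",np.hstack(out))
E
```

```text
('scene',) [593.9 264.5   9.7  -4.4] yawdeg 5.56 0.0126
('top',) [584.4 258.6  10.7   4. ] yawdeg 6.14 0.0163
('scene', 'top') [590.6 264.6  10.5  -7.8] yawdeg 5.99 0.0824
[241 177   2  15  25] [0.6404 0.2323] tray frame [ 0.0462 -0.0373]
[245 177   7  16 106] [0.643  0.2162] tray frame [ 0.0471 -0.0536]
[265 176   8  15 106] [0.6479 0.1647] tray frame [ 0.0465 -0.1053]
[207 179   5  16  63] [0.6334 0.3109] tray frame [0.0474 0.0416]
[214 179   2  15  28] [0.6348 0.2984] tray frame [0.0475 0.0289]
[182 181   6  15  74] [0.6276 0.3707] tray frame [0.0478 0.1016]
[268 222   4   6  20] [0.5435 0.1568] tray frame [-0.0581 -0.1023]
[217 225   5   6  22] [0.5309 0.2777] tray frame [-0.058   0.0193]
[236 224   5   6  24] [0.5362 0.2322] tray frame [-0.0575 -0.0266]
[249 224   4   5  20] [0.5386 0.2025] tray frame [-0.0582 -0.0564]
[186 227   5   6  28] [0.524  0.3532] tray frame [-0.057  0.095]
[205 226   5   6  27] [0.5285 0.3076] tray frame [-0.0573  0.0492]
```

View pics/tray.png

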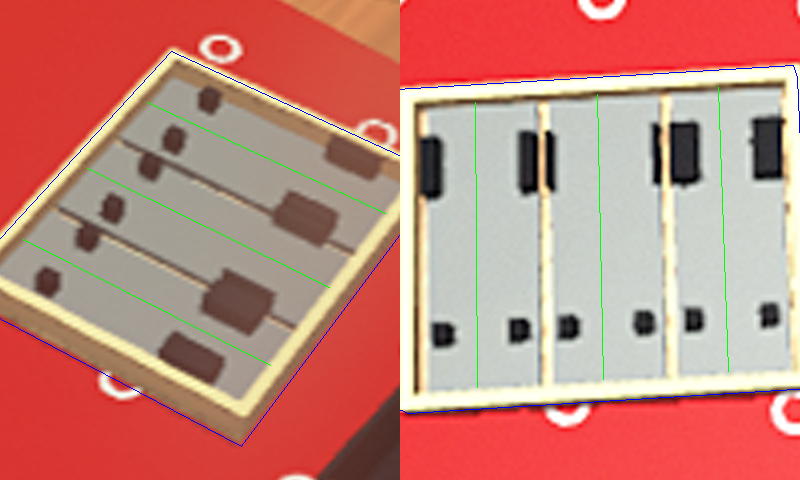

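Left is the scene view and right is the top view, enlarged. The pocket gaps in the top view are about 77, 100 and 53 px at 4x, so from left: middle, wide, narrow. I'll triangulate the six guide blocks for the final place poses.

```bash
python3 - <<'E'
from h import *
B={"mid_l":(186,227,5,6),"x":0}
top={}
I={n:capture(n) for n in C}
pts={"mL":(.524,.3532),"mR":(.5285,.3076),"wL":(.5309,.2777),"wR":(.5362,.2322),"nL":(.5386,.2025),"nR":(.5435,.1568)}
X={}
for k,xy in pts.items():
    uv={}
    for n in C:
        u0=proj(n,np.array([[*xy,.02]]))[0].round().astype(int); w=6
        g=I[n][u0[1]-w:u0[1]+w+1,u0[0]-w:u0[0]+w+1].max(2).astype(float)
        m=(g<(95 if n=="scene" else 85)).astype(np.uint8); kk,L,st,ce=cv2.connectedComponentsWithStats(m)
        if kk<2: print(k,n,"none",g.min());continue
        i=min((j for j in range(1,kk)),key=lambda j:np.hypot(*(ce[j]-w))-.2*st[j,4]); uv[n]=ce[i]+u0-w
    if len(uv)==2: X[k]=tri(uv["scene"],uv["top"]); print(k,uv,X[k].round(4), [atz(n,uv[n],.02).round(4)[:2].tolist() for n in C])
Y=np.array(list(X.values()))
if len(X)==6:
    m=(Y[::2]+Y[1::2])/2; d=m[2]-m[0]; yaw=np.arctan2(d[0],-d[1]); print(m.round(4),"yaw",np.degrees(yaw)); print("seat",(m+.055*np.array([np.cos(yaw),np.sin(yaw),0])).round(4))
E
```

```text
mL {'scene': array([379. , 111.5]), 'top': array([187.85714286, 229.5       ])} [0.5249 0.3546 0.0197] [[0.5253, 0.3548], [0.5246, 0.3543]]
mR {'scene': array([370.08, 121.56]), 'top': array([206.81481481, 228.40740741])} [0.5294 0.3089 0.0192] [[0.53, 0.3085], [0.5292, 0.3086]]
wL {'scene': array([364.38461538, 128.11538462]), 'top': array([219.125     , 227.70833333])} [0.5325 0.2794 0.0194] [[0.5332, 0.2795], [0.5321, 0.2789]]
wR {'scene': array([354.96551724, 138.82758621]), 'top': array([238.08, 226.56])} [0.5372 0.2337 0.0189] [[0.5381, 0.2332], [0.5367, 0.2331]]
nL {'scene': array([348.93103448, 145.48275862]), 'top': array([250.5, 226. ])} [0.54   0.2039 0.02  ] [[0.5406, 0.205], [0.5393, 0.2031]]
nR {'scene': array([338.85714286, 156.92857143]), 'top': array([269.42857143, 224.61904762])} [0.545  0.1579 0.0198] [[0.5455, 0.1584], [0.5445, 0.1574]]
[[0.5272 0.3318 0.0195]
 [0.5349 0.2565 0.0191]
 [0.5425 0.1809 0.0199]] yaw 5.807094579573811
seat [[0.5819 0.3374 0.0195]
 [0.5896 0.2621 0.0191]
 [0.5973 0.1865 0.0199]]
```

```bash
cat > mv.py <<'E'
import sys,numpy as np
from station import *
def go(x,y,z,yaw,frm=None):
    s=sense(); R=np.array(s['ee_rot']); p=np.array(s['tcp_pos'])
    d=R.T@(np.array([x,y,z])-p)*1000; cur=np.degrees(np.arctan2(R[1,0],R[0,0]))
    a=(yaw-cur+90)%180-90
    print("t",round(s['time_s'],2),"at",p.round(4),"yaw",cur.round(2),"tilt",R[:2,2].round(4),"w",round(s['gripper_width']*87,1),"-> tx ty tz",d.round(1),"az",np.radians(-a).round(4), "rows",np.ceil(np.linalg.norm(d)/41.7),np.ceil(abs(a)/7.16),"j",np.round(s['joints'],0))
if __name__=="__main__": go(*map(float,sys.argv[1:5]))
E
python3 mv.py .444 -.040 .10 12
```

```text
t 1.85 at [0.2717 0.5628 0.2226] yaw -25.77 tilt [ 0. -0.] w 87.0 -> tx ty tz [417.2 468.  122.6] az -0.6592 rows 16.0 6.0 j [ 79.  22.   0.   0. -68. -15.]
```

```bash
python3 - <<'E'
import cv2,numpy as np
i=cv2.imread("pics/top0.png")
f=lambda u,v:cv2.resize(i[v-35:v+35,u-32:u+33],None,fx=4,fy=4,interpolation=cv2.INTER_CUBIC)
cv2.imwrite("pics/pick.png",np.hstack([f(349,267),f(401,197),f(457,200)]))
E
```

```text
(no output)
```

View pics/pick.png

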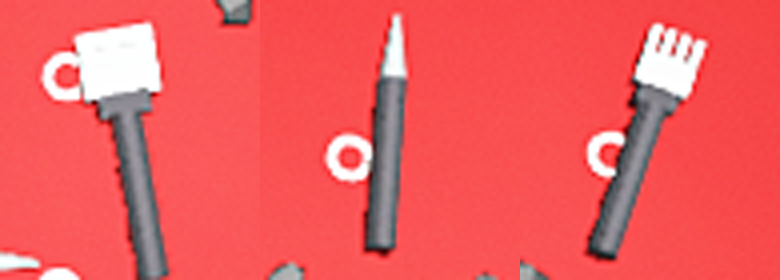

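Request:
servo_tool(
  deltas=[
    {"tx": 417, "ty": 468, "tz": 60, "az": -0.66, "claw": 50},
    {"tx": 417, "ty": 468, "tz": 60, "az": -0.66, "claw": 50},
    {"tx": 417, "ty": 468, "tz": 60, "az": -0.66, "claw": 50},
    {"tx": 417, "ty": 468, "tz": 60, "az": -0.66, "claw": 50},
    {"tx": 417, "ty": 468, "tz": 60, "az": -0.66, "claw": 50},
    {"tx": 417, "ty": 468, "tz": 60, "az": -0.66, "claw": 50},
    {"tx": 417, "ty": 468, "tz": 60, "az": -0.66, "claw": 50},
    {"tx": 417, "ty": 468, "tz": 60, "az": -0.66, "claw": 50},
    {"tx": 417, "ty": 468, "tz": 60, "az": -0.66, "claw": 50},
    {"tx": 417, "ty": 468, "tz": 60, "az": -0.66, "claw": 50},
    {"tx": 417, "ty": 468, "tz": 60, "az": -0.66, "claw": 50},
    {"tx": 417, "ty": 468, "tz": 60, "az": -0.66, "claw": 50},
  ],
)

```text
schema error: expected keys tx, ty, tz, ax, ay, az, claw
```

```bash
python3 mv.py .444 -.040 .03 12
```

```text
t 1.85 at [0.2717 0.5628 0.2226] yaw -25.77 tilt [ 0. -0.] w 87.0 -> tx ty tz [417.2 468.  192.6] az -0.6592 rows 16.0 6.0 j [ 79.  22.   0.   0. -68. -15.]
```

The crops show a straight-edged wide head, a pencil point and a four-toothed head, all on dark steel shafts, so the choice holds. Every row needs all seven keys.

Request:
servo_tool(
  deltas=[
    {"tx": 417, "ty": 468, "tz": 60, "ax": 0, "ay": 0, "az": -0.66, "claw": 50},
    {"tx": 417, "ty": 468, "tz": 60, "ax": 0, "ay": 0, "az": -0.66, "claw": 50},
    {"tx": 417, "ty": 468, "tz": 60, "ax": 0, "ay": 0, "az": -0.66, "claw": 50},
    {"tx": 417, "ty": 468, "tz": 60, "ax": 0, "ay": 0, "az": -0.66, "claw": 50},
    {"tx": 417, "ty": 468, "tz": 60, "ax": 0, "ay": 0, "az": -0.66, "claw": 50},
    {"tx": 417, "ty": 468, "tz": 60, "ax": 0, "ay": 0, "az": -0.66, "claw": 50},
    {"tx": 417, "ty": 468, "tz": 60, "ax": 0, "ay": 0, "az": -0.66, "claw": 50},
    {"tx": 417, "ty": 468, "tz": 60, "ax": 0, "ay": 0, "az": -0.66, "claw": 50},
    {"tx": 417, "ty": 468, "tz": 60, "ax": 0, "ay": 0, "az": -0.66, "claw": 50},
    {"tx": 417, "ty": 468, "tz": 60, "ax": 0, "ay": 0, "az": -0.66, "claw": 50},
    {"tx": 417, "ty": 468, "tz": 60, "ax": 0, "ay": 0, "az": -0.66, "claw": 50},
    {"tx": 417, "ty": 468, "tz": 60, "ax": 0, "ay": 0, "az": -0.66, "claw": 50},
  ],
)

```text
time_s: 2.85
tcp_pos: [0.4085, 0.0824, 0.1753]
ee_rot: [[0.978, 0.21, 0.001], [0.21, -0.978, 0.001], [0.002, -0.0, -1.0]]
wrist_force: [0.7, 1.2, -0.4]
gripper_width: 0.576
gripper_force: 0.0
```

```bash
python3 mv.py .444 -.040 .03 12
```

```text
t 2.85 at [0.4085 0.0824 0.1753] yaw 12.09 tilt [0.0014 0.0007] w 50.1 -> tx ty tz [  8.9 127.2 145.3] az 0.0016 rows 5.0 1.0 j [ 34.   4. -31.   0. -55.  68.]
```

Request:
servo_tool(
  deltas=[
    {"tx": 9, "ty": 127, "tz": 90, "ax": 0, "ay": 0, "az": 0, "claw": 50},
    {"tx": 9, "ty": 127, "tz": 90, "ax": 0, "ay": 0, "az": 0, "claw": 50},
    {"tx": 9, "ty": 127, "tz": 90, "ax": 0, "ay": 0, "az": 0, "claw": 50},
    {"tx": 9, "ty": 127, "tz": 90, "ax": 0, "ay": 0, "az": 0, "claw": 50},
    {"tx": 9, "ty": 127, "tz": 120, "ax": 0, "ay": 0, "az": 0, "claw": 50},
    {"tx": 9, "ty": 127, "tz": 145, "ax": 0, "ay": 0, "az": 0, "claw": 50},
    {"tx": 9, "ty": 127, "tz": 160, "ax": 0, "ay": 0, "az": 0, "claw": 50},
    {"tx": 9, "ty": 127, "tz": 168, "ax": 0, "ay": 0, "az": 0, "claw": 50},
    {"tx": 9, "ty": 127, "tz": 172, "ax": 0, "ay": 0, "az": 0, "claw": 50},
    {"tx": 9, "ty": 127, "tz": 172, "ax": 0, "ay": 0, "az": 0, "claw": 50},
  ],
)

```text
time_s: 3.68
tcp_pos: [0.4438, -0.038, 0.0027]
ee_rot: [[0.978, 0.209, -0.001], [0.209, -0.978, -0.0], [-0.001, 0.0, -1.0]]
wrist_force: [-0.0, 0.2, 0.8]
gripper_width: 0.571
gripper_force: 0.0
```

Request:
servo_tool(
  deltas=[
    {"tx": 0, "ty": 0, "tz": 0, "ax": 0, "ay": 0, "az": 0, "claw": 5},
    {"tx": 0, "ty": 0, "tz": 0, "ax": 0, "ay": 0, "az": 0, "claw": 5},
    {"tx": 0, "ty": 0, "tz": 0, "ax": 0, "ay": 0, "az": 0, "claw": 5},
    {"tx": 0, "ty": 0, "tz": 0, "ax": 0, "ay": 0, "az": 0, "claw": 5},
    {"tx": 0, "ty": 0, "tz": 0, "ax": 0, "ay": 0, "az": 0, "claw": 5},
    {"tx": 0, "ty": 0, "tz": 0, "ax": 0, "ay": 0, "az": 0, "claw": 5},
    {"tx": 0, "ty": 0, "tz": 0, "ax": 0, "ay": 0, "az": 0, "claw": 5},
    {"tx": 0, "ty": 0, "tz": 0, "ax": 0, "ay": 0, "az": 0, "claw": 5},
  ],
)

```text
time_s: 4.35
tcp_pos: [0.4442, -0.0382, 0.0035]
ee_rot: [[0.978, 0.209, 0.001], [0.209, -0.978, -0.0], [0.001, 0.0, -1.0]]
wrist_force: [0.5, -3.1, 5.6]
gripper_width: 0.201
gripper_force: 29.9
```

Request:
servo_tool(
  deltas=[
    {"tx": 0, "ty": 0, "tz": -20, "ax": 0, "ay": 0, "az": 0, "claw": 5},
    {"tx": 0, "ty": 0, "tz": -50, "ax": 0, "ay": 0, "az": 0, "claw": 5},
    {"tx": 0, "ty": 0, "tz": -80, "ax": 0, "ay": 0, "az": 0, "claw": 5},
    {"tx": 0, "ty": 0, "tz": -100, "ax": 0, "ay": 0, "az": 0, "claw": 5},
    {"tx": 0, "ty": 0, "tz": -100, "ax": 0, "ay": 0, "az": 0, "claw": 5},
  ],
)

```text
time_s: 4.77
tcp_pos: [0.4458, -0.0374, 0.1061]
ee_rot: [[0.978, 0.209, 0.008], [0.209, -0.978, 0.002], [0.008, -0.0, -1.0]]
wrist_force: [1.3, -0.0, -3.6]
gripper_width: 0.2
gripper_force: 29.9
```

```bash
python3 mv.py .5896 .2621 .1 5.7; python3 -c "
from h import *
cv2.imwrite('pics/lift.png',capture('scene')[130:330,130:430].repeat(2,0).repeat(2,1))"
```

```text
t 4.77 at [ 0.4458 -0.0374  0.1061] yaw 12.06 tilt [0.0076 0.0021] w 17.4 -> tx ty tz [ 203.2 -262.8    7.8] az 0.111 rows 8.0 1.0 j [ 16.  12. -33.   0. -44.  86.]
```

View pics/lift.png

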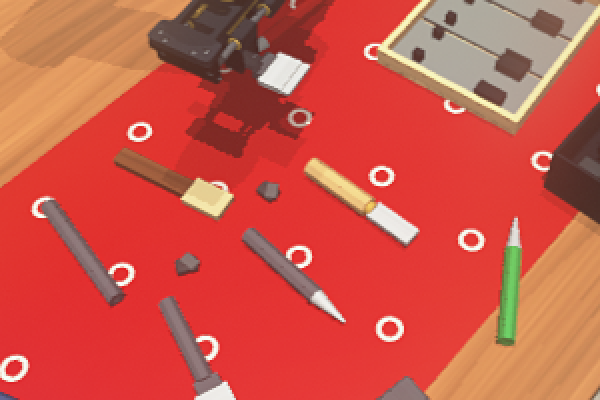

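The wide chisel is held level (head near (283,73) of the crop), and nothing else has moved.

Request:
servo_tool(
  deltas=[
    {"tx": 203, "ty": -263, "tz": 8, "ax": 0, "ay": 0, "az": 0.11, "claw": 5},
    {"tx": 203, "ty": -263, "tz": 8, "ax": 0, "ay": 0, "az": 0.11, "claw": 5},
    {"tx": 203, "ty": -263, "tz": 8, "ax": 0, "ay": 0, "az": 0.11, "claw": 5},
    {"tx": 203, "ty": -263, "tz": 8, "ax": 0, "ay": 0, "az": 0.11, "claw": 5},
    {"tx": 203, "ty": -263, "tz": 8, "ax": 0, "ay": 0, "az": 0.11, "claw": 5},
    {"tx": 203, "ty": -263, "tz": 8, "ax": 0, "ay": 0, "az": 0.11, "claw": 5},
    {"tx": 203, "ty": -263, "tz": 8, "ax": 0, "ay": 0, "az": 0.11, "claw": 5},
    {"tx": 203, "ty": -263, "tz": 8, "ax": 0, "ay": 0, "az": 0.11, "claw": 5},
    {"tx": 203, "ty": -263, "tz": 8, "ax": 0, "ay": 0, "az": 0.11, "claw": 5},
    {"tx": 203, "ty": -263, "tz": 8, "ax": 0, "ay": 0, "az": 0.11, "claw": 5},
    {"tx": 203, "ty": -263, "tz": 8, "ax": 0, "ay": 0, "az": 0.11, "claw": 5},
  ],
)

```text
time_s: 5.73
tcp_pos: [0.585, 0.2605, 0.091]
ee_rot: [[0.995, 0.1, -0.007], [0.1, -0.995, -0.004], [-0.007, 0.003, -1.0]]
wrist_force: [-0.6, -0.5, -4.3]
gripper_width: 0.202
gripper_force: 29.9
```

```bash
python3 mv.py .5896 .2621 .0175 5.7
```

```text
t 5.73 at [0.585  0.2605 0.091 ] yaw 5.72 tilt [-0.0065 -0.0036] w 17.6 -> tx ty tz [ 5.2 -1.3 73.5] az 0.0003 rows 2.0 1.0 j [ 38.  30.  -6.  -0. -54.  57.]
```

Request:
servo_tool(
  deltas=[
    {"tx": 0, "ty": 0, "tz": 0, "ax": 0, "ay": 0, "az": 0, "claw": 5},
    {"tx": 0, "ty": 0, "tz": 0, "ax": 0, "ay": 0, "az": 0, "claw": 5},
    {"tx": 0, "ty": 0, "tz": 0, "ax": 0, "ay": 0, "az": 0, "claw": 5},
    {"tx": 0, "ty": 0, "tz": 0, "ax": 0, "ay": 0, "az": 0, "claw": 5},
  ],
)

```text
time_s: 6.07
tcp_pos: [0.5871, 0.2607, 0.0952]
ee_rot: [[0.995, 0.099, 0.0], [0.099, -0.995, 0.0], [0.0, -0.0, -1.0]]
wrist_force: [1.1, -0.6, -4.2]
gripper_width: 0.198
gripper_force: 29.9
```

```bash
python3 mv.py .5896 .2621 .017 5.7
```

```text
t 6.07 at [0.5871 0.2607 0.0952] yaw 5.69 tilt [0.0001 0.0002] w 17.2 -> tx ty tz [ 2.6 -1.2 78.2] az -0.0002 rows 2.0 1.0 j [ 38.  30.  -6.  -0. -54.  57.]
```

Request:
servo_tool(
  deltas=[
    {"tx": 3, "ty": -1, "tz": 25, "ax": 0, "ay": 0, "az": 0, "claw": 5},
    {"tx": 3, "ty": -1, "tz": 45, "ax": 0, "ay": 0, "az": 0, "claw": 5},
    {"tx": 3, "ty": -1, "tz": 56, "ax": 0, "ay": 0, "az": 0, "claw": 5},
    {"tx": 3, "ty": -1, "tz": 64, "ax": 0, "ay": 0, "az": 0, "claw": 5},
    {"tx": 3, "ty": -1, "tz": 70, "ax": 0, "ay": 0, "az": 0, "claw": 5},
    {"tx": 3, "ty": -1, "tz": 74, "ax": 0, "ay": 0, "az": 0, "claw": 5},
    {"tx": 3, "ty": -1, "tz": 77, "ax": 0, "ay": 0, "az": 0, "claw": 5},
    {"tx": 3, "ty": -1, "tz": 77, "ax": 0, "ay": 0, "az": 0, "claw": 5},
    {"tx": 3, "ty": -1, "tz": 77, "ax": 0, "ay": 0, "az": 0, "claw": 5},
  ],
)

```text
time_s: 6.82
tcp_pos: [0.5905, 0.263, 0.0185]
ee_rot: [[0.995, 0.1, 0.001], [0.1, -0.995, 0.001], [0.001, -0.0, -1.0]]
wrist_force: [0.8, 0.3, -3.8]
gripper_width: 0.202
gripper_force: 29.9
```

```bash
python3 mv.py .5896 .2621 .017 5.7
```

```text
t 6.82 at [0.5905 0.263  0.0185] yaw 5.75 tilt [0.001  0.0006] w 17.6 -> tx ty tz [-1.   0.8  1.5] az 0.0009 rows 1.0 1.0 j [ 38.  35.  -9.   0. -45.  57.]
```

Not touching yet, but only about 1 mm above seating. I'll release and rise.

Request:
servo_tool(
  deltas=[
    {"tx": 0, "ty": 0, "tz": 1, "ax": 0, "ay": 0, "az": 0, "claw": 5},
    {"tx": 0, "ty": 0, "tz": 1, "ax": 0, "ay": 0, "az": 0, "claw": 36},
    {"tx": 0, "ty": 0, "tz": 1, "ax": 0, "ay": 0, "az": 0, "claw": 36},
    {"tx": 0, "ty": 0, "tz": 1, "ax": 0, "ay": 0, "az": 0, "claw": 36},
    {"tx": 0, "ty": 0, "tz": 1, "ax": 0, "ay": 0, "az": 0, "claw": 36},
    {"tx": 0, "ty": 0, "tz": -10, "ax": 0, "ay": 0, "az": 0, "claw": 36},
    {"tx": 0, "ty": 0, "tz": -40, "ax": 0, "ay": 0, "az": 0, "claw": 36},
    {"tx": 0, "ty": 0, "tz": -80, "ax": 0, "ay": 0, "az": 0, "claw": 50},
    {"tx": 0, "ty": 0, "tz": -100, "ax": 0, "ay": 0, "az": 0, "claw": 50},
  ],
)

```text
time_s: 7.57
tcp_pos: [0.5923, 0.2637, 0.1236]
ee_rot: [[0.995, 0.101, 0.007], [0.101, -0.995, 0.003], [0.007, -0.002, -1.0]]
wrist_force: [1.2, 1.0, 1.3]
gripper_width: 0.492
gripper_force: 0.0
```

```bash
python3 mv.py .634 -.162 .1 -3.7
```

```text
t 7.57 at [0.5923 0.2637 0.1236] yaw 5.81 tilt [0.0067 0.0028] w 42.8 -> tx ty tz [ -1.8 427.8  22.7] az 0.166 rows 11.0 2.0 j [ 38.  29.  -4.   0. -57.  57.]
```

Request:
servo_tool(
  deltas=[
    {"tx": -2, "ty": 428, "tz": 20, "ax": 0, "ay": 0, "az": 0.166, "claw": 50},
    {"tx": -2, "ty": 428, "tz": 20, "ax": 0, "ay": 0, "az": 0.166, "claw": 50},
    {"tx": -2, "ty": 428, "tz": 20, "ax": 0, "ay": 0, "az": 0.166, "claw": 50},
    {"tx": -2, "ty": 428, "tz": 20, "ax": 0, "ay": 0, "az": 0.166, "claw": 50},
    {"tx": -2, "ty": 428, "tz": 20, "ax": 0, "ay": 0, "az": 0.166, "claw": 50},
    {"tx": -2, "ty": 428, "tz": 20, "ax": 0, "ay": 0, "az": 0.166, "claw": 50},
    {"tx": -2, "ty": 428, "tz": 20, "ax": 0, "ay": 0, "az": 0.166, "claw": 50},
    {"tx": -2, "ty": 428, "tz": 20, "ax": 0, "ay": 0, "az": 0.166, "claw": 50},
    {"tx": -2, "ty": 428, "tz": 20, "ax": 0, "ay": 0, "az": 0.166, "claw": 50},
    {"tx": -2, "ty": 428, "tz": 20, "ax": 0, "ay": 0, "az": 0.166, "claw": 50},
    {"tx": -2, "ty": 428, "tz": 20, "ax": 0, "ay": 0, "az": 0.166, "claw": 50},
    {"tx": -2, "ty": 428, "tz": 20, "ax": 0, "ay": 0, "az": 0.166, "claw": 50},
  ],
)

```text
time_s: 8.57
tcp_pos: [0.6309, -0.1669, 0.0984]
ee_rot: [[0.997, -0.071, 0.001], [-0.071, -0.998, -0.0], [0.001, 0.0, -1.0]]
wrist_force: [0.5, 0.2, -0.0]
gripper_width: 0.577
gripper_force: 0.0
```

Request:
servo_tool(
  deltas=[
    {"tx": 0, "ty": 0, "tz": 0, "ax": 0, "ay": 0, "az": 0, "claw": 50},
    {"tx": 0, "ty": 0, "tz": 0, "ax": 0, "ay": 0, "az": 0, "claw": 50},
    {"tx": 0, "ty": 0, "tz": 0, "ax": 0, "ay": 0, "az": 0, "claw": 50},
    {"tx": 0, "ty": 0, "tz": 0, "ax": 0, "ay": 0, "az": 0, "claw": 50},
  ],
)

```text
time_s: 8.9
tcp_pos: [0.6312, -0.1617, 0.0984]
ee_rot: [[0.998, -0.064, 0.0], [-0.064, -0.998, 0.0], [0.0, -0.0, -1.0]]
wrist_force: [-0.2, 1.0, -0.2]
gripper_width: 0.577
gripper_force: 0.0
```

```bash
python3 mv.py .634 -.162 .003 -3.7;  python3 -c "
from h import *
g=capture('top')[165:250,170:300];s=capture('scene')[95:185,325:440]
cv2.imwrite('pics/w1.png',np.hstack([cv2.resize(x,(400,340),interpolation=cv2.INTER_CUBIC) for x in(g,s)]))"
```

```text
t 8.9 at [ 0.6312 -0.1617  0.0984] yaw -3.64 tilt [0.0005 0.    ] w 50.2 -> tx ty tz [ 2.7  0.1 95.4] az 0.001 rows 3.0 1.0 j [ -0.  30.  -5.  -0. -55.  87.]
```

View pics/w1.png

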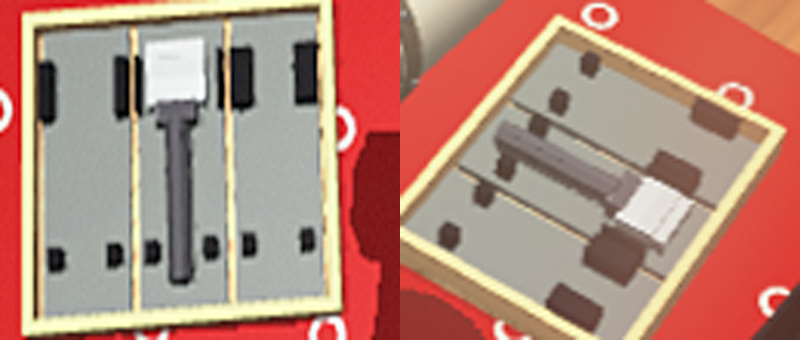

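The wide chisel lies between the cheeks of the middle-position cradle, with its struck end between the guide blocks. Next is the point chisel.

Request:
servo_tool(
  deltas=[
    {"tx": 3, "ty": 0, "tz": 30, "ax": 0, "ay": 0, "az": 0, "claw": 50},
    {"tx": 3, "ty": 0, "tz": 55, "ax": 0, "ay": 0, "az": 0, "claw": 50},
    {"tx": 3, "ty": 0, "tz": 75, "ax": 0, "ay": 0, "az": 0, "claw": 50},
    {"tx": 3, "ty": 0, "tz": 88, "ax": 0, "ay": 0, "az": 0, "claw": 50},
    {"tx": 3, "ty": 0, "tz": 95, "ax": 0, "ay": 0, "az": 0, "claw": 50},
    {"tx": 3, "ty": 0, "tz": 95, "ax": 0, "ay": 0, "az": 0, "claw": 50},
    {"tx": 3, "ty": 0, "tz": 95, "ax": 0, "ay": 0, "az": 0, "claw": 5},
    {"tx": 3, "ty": 0, "tz": 95, "ax": 0, "ay": 0, "az": 0, "claw": 5},
    {"tx": 3, "ty": 0, "tz": 95, "ax": 0, "ay": 0, "az": 0, "claw": 5},
    {"tx": 3, "ty": 0, "tz": 95, "ax": 0, "ay": 0, "az": 0, "claw": 5},
    {"tx": 3, "ty": 0, "tz": 95, "ax": 0, "ay": 0, "az": 0, "claw": 5},
    {"tx": 3, "ty": 0, "tz": 95, "ax": 0, "ay": 0, "az": 0, "claw": 5},
  ],
)

```text
time_s: 10.0
tcp_pos: [0.6342, -0.1634, 0.0033]
ee_rot: [[0.998, -0.066, 0.001], [-0.066, -0.998, 0.0], [0.001, -0.0, -1.0]]
wrist_force: [-0.4, 2.8, 1.1]
gripper_width: 0.207
gripper_force: 2.3
```

Request:
servo_tool(
  deltas=[
    {"tx": 0, "ty": 0, "tz": 0, "ax": 0, "ay": 0, "az": 0, "claw": 5},
    {"tx": 0, "ty": 0, "tz": -15, "ax": 0, "ay": 0, "az": 0, "claw": 5},
    {"tx": 0, "ty": 0, "tz": -45, "ax": 0, "ay": 0, "az": 0, "claw": 5},
    {"tx": 0, "ty": 0, "tz": -75, "ax": 0, "ay": 0, "az": 0, "claw": 5},
    {"tx": 0, "ty": 0, "tz": -95, "ax": 0, "ay": 0, "az": 0, "claw": 5},
    {"tx": 0, "ty": 0, "tz": -95, "ax": 0, "ay": 0, "az": 0, "claw": 5},
    {"tx": 0, "ty": 0, "tz": -95, "ax": 0, "ay": 0, "az": 0, "claw": 5},
    {"tx": 0, "ty": 0, "tz": -95, "ax": 0, "ay": 0, "az": 0, "claw": 5},
  ],
)

```text
time_s: 10.67
tcp_pos: [0.6323, -0.1632, 0.0957]
ee_rot: [[0.998, -0.067, -0.004], [-0.067, -0.998, 0.001], [-0.004, -0.001, -1.0]]
wrist_force: [0.1, -0.1, -4.2]
gripper_width: 0.203
gripper_force: 30.0
```

```bash
python3 mv.py .5973 .1865 .095 5.7
```

```text
t 10.67 at [ 0.6323 -0.1632  0.0957] yaw -3.82 tilt [-0.004   0.0012] w 17.7 -> tx ty tz [ -58.2 -346.6    1.3] az -0.1661 rows 9.0 2.0 j [ -0.  31.  -4.  -0. -55.  87.]
```

Request:
servo_tool(
  deltas=[
    {"tx": -59, "ty": -347, "tz": 0, "ax": 0, "ay": 0, "az": -0.166, "claw": 5},
    {"tx": -59, "ty": -347, "tz": 0, "ax": 0, "ay": 0, "az": -0.166, "claw": 5},
    {"tx": -59, "ty": -347, "tz": 0, "ax": 0, "ay": 0, "az": -0.166, "claw": 5},
    {"tx": -59, "ty": -347, "tz": 0, "ax": 0, "ay": 0, "az": -0.166, "claw": 5},
    {"tx": -59, "ty": -347, "tz": 0, "ax": 0, "ay": 0, "az": -0.166, "claw": 5},
    {"tx": -59, "ty": -347, "tz": 0, "ax": 0, "ay": 0, "az": -0.166, "claw": 5},
    {"tx": -59, "ty": -347, "tz": 0, "ax": 0, "ay": 0, "az": -0.166, "claw": 5},
    {"tx": -59, "ty": -347, "tz": 0, "ax": 0, "ay": 0, "az": -0.166, "claw": 5},
    {"tx": -59, "ty": -347, "tz": 0, "ax": 0, "ay": 0, "az": -0.166, "claw": 5},
    {"tx": -59, "ty": -347, "tz": 0, "ax": 0, "ay": 0, "az": -0.166, "claw": 5},
    {"tx": -59, "ty": -347, "tz": 0, "ax": 0, "ay": 0, "az": -0.166, "claw": 5},
    {"tx": -59, "ty": -347, "tz": 0, "ax": 0, "ay": 0, "az": -0.166, "claw": 5},
  ],
)

```text
time_s: 11.67
tcp_pos: [0.5968, 0.1856, 0.096]
ee_rot: [[0.995, 0.1, -0.004], [0.1, -0.995, -0.002], [-0.004, 0.002, -1.0]]
wrist_force: [-0.1, -0.3, -2.7]
gripper_width: 0.205
gripper_force: 30.0
```

Request:
servo_tool(
  deltas=[
    {"tx": 0, "ty": 0, "tz": 0, "ax": 0, "ay": 0, "az": 0, "claw": 5},
    {"tx": 0, "ty": 0, "tz": 0, "ax": 0, "ay": 0, "az": 0, "claw": 5},
    {"tx": 0, "ty": 0, "tz": 0, "ax": 0, "ay": 0, "az": 0, "claw": 5},
  ],
)

```text
time_s: 11.92
tcp_pos: [0.598, 0.1853, 0.0977]
ee_rot: [[0.995, 0.098, -0.0], [0.098, -0.995, -0.0], [-0.0, 0.0, -1.0]]
wrist_force: [0.2, 0.0, -2.5]
gripper_width: 0.205
gripper_force: 30.0
```

```bash
python3 mv.py .5973 .1865 .0175 5.7
```

```text
t 11.92 at [0.598  0.1853 0.0977] yaw 5.64 tilt [-0.0005 -0.0002] w 17.8 -> tx ty tz [-0.5 -1.2 80.2] az -0.0011 rows 2.0 1.0 j [ 32.  28.  -9.  -0. -53.  64.]
```

Request:
servo_tool(
  deltas=[
    {"tx": 0, "ty": -1, "tz": 25, "ax": 0, "ay": 0, "az": 0, "claw": 5},
    {"tx": 0, "ty": -1, "tz": 45, "ax": 0, "ay": 0, "az": 0, "claw": 5},
    {"tx": 0, "ty": -1, "tz": 57, "ax": 0, "ay": 0, "az": 0, "claw": 5},
    {"tx": 0, "ty": -1, "tz": 65, "ax": 0, "ay": 0, "az": 0, "claw": 5},
    {"tx": 0, "ty": -1, "tz": 72, "ax": 0, "ay": 0, "az": 0, "claw": 5},
    {"tx": 0, "ty": -1, "tz": 77, "ax": 0, "ay": 0, "az": 0, "claw": 5},
    {"tx": 0, "ty": -1, "tz": 80, "ax": 0, "ay": 0, "az": 0, "claw": 5},
    {"tx": 0, "ty": -1, "tz": 80, "ax": 0, "ay": 0, "az": 0, "claw": 5},
    {"tx": 0, "ty": -1, "tz": 80, "ax": 0, "ay": 0, "az": 0, "claw": 5},
  ],
)

```text
time_s: 12.67
tcp_pos: [0.5982, 0.1878, 0.0185]
ee_rot: [[0.995, 0.1, 0.001], [0.1, -0.995, 0.0], [0.001, -0.0, -1.0]]
wrist_force: [-0.4, -0.1, -3.2]
gripper_width: 0.204
gripper_force: 30.0
```

```bash
python3 mv.py .5973 .1865 .0175 5.7
```

```text
t 12.67 at [0.5982 0.1878 0.0185] yaw 5.75 tilt [0.001  0.0004] w 17.8 -> tx ty tz [-1.1  1.2  1. ] az 0.001 rows 1.0 1.0 j [ 32.  34. -12.   0. -44.  64.]
```

Request:
servo_tool(
  deltas=[
    {"tx": 0, "ty": 0, "tz": 1, "ax": 0, "ay": 0, "az": 0, "claw": 5},
    {"tx": 0, "ty": 0, "tz": 1, "ax": 0, "ay": 0, "az": 0, "claw": 36},
    {"tx": 0, "ty": 0, "tz": 1, "ax": 0, "ay": 0, "az": 0, "claw": 36},
    {"tx": 0, "ty": 0, "tz": 1, "ax": 0, "ay": 0, "az": 0, "claw": 36},
    {"tx": 0, "ty": 0, "tz": 1, "ax": 0, "ay": 0, "az": 0, "claw": 36},
    {"tx": 0, "ty": 0, "tz": -10, "ax": 0, "ay": 0, "az": 0, "claw": 36},
    {"tx": 0, "ty": 0, "tz": -40, "ax": 0, "ay": 0, "az": 0, "claw": 36},
    {"tx": 0, "ty": 0, "tz": -80, "ax": 0, "ay": 0, "az": 0, "claw": 50},
    {"tx": 0, "ty": 0, "tz": -80, "ax": 0, "ay": 0, "az": 0, "claw": 50},
  ],
)

```text
time_s: 13.42
tcp_pos: [0.603, 0.1898, 0.1073]
ee_rot: [[0.995, 0.102, 0.015], [0.102, -0.995, 0.006], [0.016, -0.004, -1.0]]
wrist_force: [1.0, -0.2, 1.8]
gripper_width: 0.495
gripper_force: 0.0
```

Request:
servo_tool(
  deltas=[
    {"tx": -23, "ty": 484, "tz": 0, "ax": 0, "ay": 0, "az": 0.44, "claw": 50},
    {"tx": -23, "ty": 484, "tz": 0, "ax": 0, "ay": 0, "az": 0.44, "claw": 50},
    {"tx": -23, "ty": 484, "tz": 0, "ax": 0, "ay": 0, "az": 0.44, "claw": 50},
    {"tx": -23, "ty": 484, "tz": 0, "ax": 0, "ay": 0, "az": 0.44, "claw": 50},
    {"tx": -23, "ty": 484, "tz": 0, "ax": 0, "ay": 0, "az": 0.44, "claw": 50},
    {"tx": -23, "ty": 484, "tz": 0, "ax": 0, "ay": 0, "az": 0.44, "claw": 50},
    {"tx": -23, "ty": 484, "tz": 0, "ax": 0, "ay": 0, "az": 0.44, "claw": 50},
    {"tx": -23, "ty": 484, "tz": 0, "ax": 0, "ay": 0, "az": 0.44, "claw": 50},
    {"tx": -23, "ty": 484, "tz": 0, "ax": 0, "ay": 0, "az": 0.44, "claw": 50},
    {"tx": -23, "ty": 484, "tz": 0, "ax": 0, "ay": 0, "az": 0.44, "claw": 50},
    {"tx": -23, "ty": 484, "tz": 0, "ax": 0, "ay": 0, "az": 0.44, "claw": 50},
    {"tx": -23, "ty": 484, "tz": 0, "ax": 0, "ay": 0, "az": 0.44, "claw": 50},
  ],
)

```text
time_s: 14.42
tcp_pos: [0.6233, -0.3004, 0.0991]
ee_rot: [[0.942, -0.336, 0.002], [-0.336, -0.942, -0.001], [0.002, 0.001, -1.0]]
wrist_force: [0.1, 0.6, 1.4]
gripper_width: 0.575
gripper_force: 0.0
```

Request:
servo_tool(
  deltas=[
    {"tx": 0, "ty": 0, "tz": 0, "ax": 0, "ay": 0, "az": 0, "claw": 50},
    {"tx": 0, "ty": 0, "tz": 0, "ax": 0, "ay": 0, "az": 0, "claw": 50},
    {"tx": 0, "ty": 0, "tz": 0, "ax": 0, "ay": 0, "az": 0, "claw": 50},
    {"tx": 0, "ty": 0, "tz": 0, "ax": 0, "ay": 0, "az": 0, "claw": 50},
  ],
)

```text
time_s: 14.75
tcp_pos: [0.6236, -0.295, 0.0984]
ee_rot: [[0.943, -0.332, 0.0], [-0.332, -0.943, 0.0], [0.0, -0.0, -1.0]]
wrist_force: [0.0, -0.4, -0.5]
gripper_width: 0.574
gripper_force: 0.0
```

```bash
python3 mv.py .6244 -.2956 .003 -19.7;  python3 -c "
from h import *
g=capture('top')[165:250,170:300];s=capture('scene')[95:185,325:440]
cv2.imwrite('pics/w2.png',np.hstack([cv2.resize(x,(400,340),interpolation=cv2.INTER_CUBIC) for x in(g,s)]))"
```

```text
t 14.75 at [ 0.6236 -0.295   0.0984] yaw -19.38 tilt [0.0004 0.    ] w 49.9 -> tx ty tz [ 0.9  0.3 95.4] az 0.0055 rows 3.0 1.0 j [-12.  34.   2.  -0. -58.  83.]
```

View pics/w2.png

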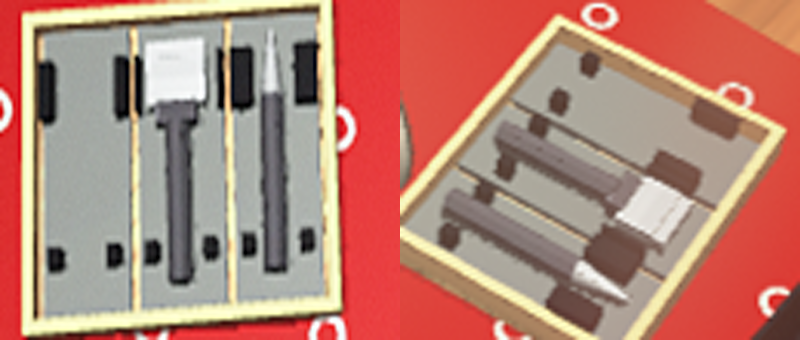

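The point chisel is in the narrow pocket and the wide chisel hasn't moved. Now the claw chisel.

Request:
servo_tool(
  deltas=[
    {"tx": 1, "ty": 0, "tz": 30, "ax": 0, "ay": 0, "az": 0.005, "claw": 50},
    {"tx": 1, "ty": 0, "tz": 55, "ax": 0, "ay": 0, "az": 0.005, "claw": 50},
    {"tx": 1, "ty": 0, "tz": 75, "ax": 0, "ay": 0, "az": 0.005, "claw": 50},
    {"tx": 1, "ty": 0, "tz": 88, "ax": 0, "ay": 0, "az": 0.005, "claw": 50},
    {"tx": 1, "ty": 0, "tz": 95, "ax": 0, "ay": 0, "az": 0.005, "claw": 50},
    {"tx": 1, "ty": 0, "tz": 95, "ax": 0, "ay": 0, "az": 0.005, "claw": 50},
    {"tx": 1, "ty": 0, "tz": 95, "ax": 0, "ay": 0, "az": 0.005, "claw": 5},
    {"tx": 1, "ty": 0, "tz": 95, "ax": 0, "ay": 0, "az": 0.005, "claw": 5},
    {"tx": 1, "ty": 0, "tz": 95, "ax": 0, "ay": 0, "az": 0.005, "claw": 5},
    {"tx": 1, "ty": 0, "tz": 95, "ax": 0, "ay": 0, "az": 0.005, "claw": 5},
    {"tx": 1, "ty": 0, "tz": 95, "ax": 0, "ay": 0, "az": 0.005, "claw": 5},
    {"tx": 1, "ty": 0, "tz": 95, "ax": 0, "ay": 0, "az": 0.005, "claw": 5},
  ],
)

```text
time_s: 15.85
tcp_pos: [0.6246, -0.2966, 0.0034]
ee_rot: [[0.941, -0.338, 0.001], [-0.338, -0.941, -0.0], [0.001, -0.0, -1.0]]
wrist_force: [1.1, 2.3, 0.9]
gripper_width: 0.201
gripper_force: 2.3
```

Request:
servo_tool(
  deltas=[
    {"tx": 0, "ty": 0, "tz": 0, "ax": 0, "ay": 0, "az": 0, "claw": 5},
    {"tx": 0, "ty": 0, "tz": -15, "ax": 0, "ay": 0, "az": 0, "claw": 5},
    {"tx": 0, "ty": 0, "tz": -45, "ax": 0, "ay": 0, "az": 0, "claw": 5},
    {"tx": 0, "ty": 0, "tz": -75, "ax": 0, "ay": 0, "az": 0, "claw": 5},
    {"tx": 0, "ty": 0, "tz": -95, "ax": 0, "ay": 0, "az": 0, "claw": 5},
    {"tx": 0, "ty": 0, "tz": -95, "ax": 0, "ay": 0, "az": 0, "claw": 5},
    {"tx": 0, "ty": 0, "tz": -95, "ax": 0, "ay": 0, "az": 0, "claw": 5},
    {"tx": 0, "ty": 0, "tz": -95, "ax": 0, "ay": 0, "az": 0, "claw": 5},
  ],
)

```text
time_s: 16.52
tcp_pos: [0.6225, -0.2958, 0.0952]
ee_rot: [[0.941, -0.339, -0.004], [-0.339, -0.941, 0.002], [-0.005, -0.001, -1.0]]
wrist_force: [-0.1, 0.2, -4.0]
gripper_width: 0.202
gripper_force: 30.0
```

```bash
python3 mv.py .582 .3374 .095 5.7
```

```text
t 16.52 at [ 0.6225 -0.2958  0.0952] yaw -19.81 tilt [-0.0044  0.0023] w 17.6 -> tx ty tz [-252.6 -582.     1.9] az -0.4452 rows 16.0 4.0 j [-12.  34.   2.  -0. -58.  82.]
```

Request:
servo_tool(
  deltas=[
    {"tx": -253, "ty": -582, "tz": 0, "ax": 0, "ay": 0, "az": -0.445, "claw": 5},
    {"tx": -253, "ty": -582, "tz": 0, "ax": 0, "ay": 0, "az": -0.445, "claw": 5},
    {"tx": -253, "ty": -582, "tz": 0, "ax": 0, "ay": 0, "az": -0.445, "claw": 5},
    {"tx": -253, "ty": -582, "tz": 0, "ax": 0, "ay": 0, "az": -0.445, "claw": 5},
    {"tx": -253, "ty": -582, "tz": 0, "ax": 0, "ay": 0, "az": -0.445, "claw": 5},
    {"tx": -253, "ty": -582, "tz": 0, "ax": 0, "ay": 0, "az": -0.445, "claw": 5},
    {"tx": -253, "ty": -582, "tz": 0, "ax": 0, "ay": 0, "az": -0.445, "claw": 5},
    {"tx": -253, "ty": -582, "tz": 0, "ax": 0, "ay": 0, "az": -0.445, "claw": 5},
    {"tx": -253, "ty": -582, "tz": 0, "ax": 0, "ay": 0, "az": -0.445, "claw": 5},
    {"tx": -253, "ty": -582, "tz": 0, "ax": 0, "ay": 0, "az": -0.445, "claw": 5},
    {"tx": -253, "ty": -582, "tz": 0, "ax": 0, "ay": 0, "az": -0.445, "claw": 5},
    {"tx": -253, "ty": -582, "tz": 0, "ax": 0, "ay": 0, "az": -0.445, "claw": 5},
  ],
)

```text
time_s: 17.52
tcp_pos: [0.5896, 0.2036, 0.0951]
ee_rot: [[0.995, 0.1, -0.005], [0.1, -0.995, -0.002], [-0.005, 0.002, -1.0]]
wrist_force: [0.6, 0.5, -3.7]
gripper_width: 0.203
gripper_force: 30.0
```

```bash
python3 mv.py .582 .3374 .095 5.7
```

```text
t 17.52 at [0.5896 0.2036 0.0951] yaw 5.72 tilt [-0.0048 -0.0025] w 17.7 -> tx ty tz [   5.8 -133.9   -0.2] az 0.0004 rows 4.0 1.0 j [ 34.  28.  -9.  -0. -53.  62.]
```

Request:
servo_tool(
  deltas=[
    {"tx": 6, "ty": -134, "tz": 0, "ax": 0, "ay": 0, "az": 0, "claw": 5},
    {"tx": 6, "ty": -134, "tz": 0, "ax": 0, "ay": 0, "az": 0, "claw": 5},
    {"tx": 6, "ty": -134, "tz": 0, "ax": 0, "ay": 0, "az": 0, "claw": 5},
    {"tx": 6, "ty": -134, "tz": 0, "ax": 0, "ay": 0, "az": 0, "claw": 5},
    {"tx": 6, "ty": -134, "tz": 0, "ax": 0, "ay": 0, "az": 0, "claw": 5},
    {"tx": 6, "ty": -134, "tz": 0, "ax": 0, "ay": 0, "az": 0, "claw": 5},
    {"tx": 6, "ty": -134, "tz": 0, "ax": 0, "ay": 0, "az": 0, "claw": 5},
    {"tx": 6, "ty": -134, "tz": 0, "ax": 0, "ay": 0, "az": 0, "claw": 5},
    {"tx": 6, "ty": -134, "tz": 0, "ax": 0, "ay": 0, "az": 0, "claw": 5},
  ],
)

```text
time_s: 18.27
tcp_pos: [0.5844, 0.3347, 0.0976]
ee_rot: [[0.995, 0.098, -0.001], [0.098, -0.995, -0.001], [-0.001, 0.001, -1.0]]
wrist_force: [0.3, 0.7, -3.4]
gripper_width: 0.201
gripper_force: 30.0
```

```bash
python3 mv.py .582 .3374 .0175 5.7
```

```text
t 18.27 at [0.5844 0.3347 0.0976] yaw 5.64 tilt [-0.0008 -0.0007] w 17.5 -> tx ty tz [-2.  -3.  80.1] az -0.0011 rows 2.0 1.0 j [ 44.  32.  -1.  -0. -56.  52.]
```

Request:
servo_tool(
  deltas=[
    {"tx": -2, "ty": -2, "tz": 25, "ax": 0, "ay": 0, "az": 0, "claw": 5},
    {"tx": -2, "ty": -2, "tz": 45, "ax": 0, "ay": 0, "az": 0, "claw": 5},
    {"tx": -2, "ty": -2, "tz": 57, "ax": 0, "ay": 0, "az": 0, "claw": 5},
    {"tx": -2, "ty": -2, "tz": 65, "ax": 0, "ay": 0, "az": 0, "claw": 5},
    {"tx": -2, "ty": -2, "tz": 72, "ax": 0, "ay": 0, "az": 0, "claw": 5},
    {"tx": -2, "ty": -2, "tz": 77, "ax": 0, "ay": 0, "az": 0, "claw": 5},
    {"tx": -2, "ty": -2, "tz": 80, "ax": 0, "ay": 0, "az": 0, "claw": 5},
    {"tx": -2, "ty": -2, "tz": 80, "ax": 0, "ay": 0, "az": 0, "claw": 5},
    {"tx": -2, "ty": -2, "tz": 80, "ax": 0, "ay": 0, "az": 0, "claw": 5},
  ],
)

```text
time_s: 19.02
tcp_pos: [0.5825, 0.3384, 0.0185]
ee_rot: [[0.995, 0.1, 0.001], [0.1, -0.995, 0.001], [0.001, -0.001, -1.0]]
wrist_force: [1.0, 0.5, -3.6]
gripper_width: 0.198
gripper_force: 30.0
```

```bash
python3 mv.py .582 .3374 .0175 5.7
```

```text
t 19.02 at [0.5825 0.3384 0.0185] yaw 5.75 tilt [0.0009 0.0006] w 17.2 -> tx ty tz [-0.6  0.9  1. ] az 0.0009 rows 1.0 1.0 j [ 44.  37.  -5.   0. -47.  52.]
```

Release, rise and back off in −x so the tray can be seen.

Request:
servo_tool(
  deltas=[
    {"tx": 0, "ty": 0, "tz": 1, "ax": 0, "ay": 0, "az": 0, "claw": 5},
    {"tx": 0, "ty": 0, "tz": 1, "ax": 0, "ay": 0, "az": 0, "claw": 36},
    {"tx": 0, "ty": 0, "tz": 1, "ax": 0, "ay": 0, "az": 0, "claw": 36},
    {"tx": 0, "ty": 0, "tz": 1, "ax": 0, "ay": 0, "az": 0, "claw": 36},
    {"tx": 0, "ty": 0, "tz": 1, "ax": 0, "ay": 0, "az": 0, "claw": 36},
    {"tx": 0, "ty": 0, "tz": -10, "ax": 0, "ay": 0, "az": 0, "claw": 36},
    {"tx": 0, "ty": 0, "tz": -40, "ax": 0, "ay": 0, "az": 0, "claw": 36},
    {"tx": 0, "ty": 0, "tz": -80, "ax": 0, "ay": 0, "az": 0, "claw": 36},
    {"tx": 0, "ty": 0, "tz": -120, "ax": 0, "ay": 0, "az": 0, "claw": 36},
    {"tx": 0, "ty": 0, "tz": -150, "ax": 0, "ay": 0, "az": 0, "claw": 36},
  ],
)

```text
time_s: 19.85
tcp_pos: [0.5832, 0.3386, 0.1732]
ee_rot: [[0.995, 0.101, 0.005], [0.101, -0.995, 0.003], [0.005, -0.002, -1.0]]
wrist_force: [0.3, 0.1, 0.8]
gripper_width: 0.41
gripper_force: 0.0
```

Request:
servo_tool(
  deltas=[
    {"tx": -250, "ty": -150, "tz": 0, "ax": 0, "ay": 0, "az": 0, "claw": 36},
    {"tx": -250, "ty": -150, "tz": 0, "ax": 0, "ay": 0, "az": 0, "claw": 36},
    {"tx": -250, "ty": -150, "tz": 0, "ax": 0, "ay": 0, "az": 0, "claw": 36},
    {"tx": -250, "ty": -150, "tz": 0, "ax": 0, "ay": 0, "az": 0, "claw": 36},
    {"tx": -250, "ty": -150, "tz": 0, "ax": 0, "ay": 0, "az": 0, "claw": 36},
    {"tx": -250, "ty": -150, "tz": 0, "ax": 0, "ay": 0, "az": 0, "claw": 36},
    {"tx": -250, "ty": -150, "tz": 0, "ax": 0, "ay": 0, "az": 0, "claw": 36},
    {"tx": -250, "ty": -150, "tz": 0, "ax": 0, "ay": 0, "az": 0, "claw": 36},
    {"tx": -250, "ty": -150, "tz": 0, "ax": 0, "ay": 0, "az": 0, "claw": 36},
    {"tx": -250, "ty": -150, "tz": 0, "ax": 0, "ay": 0, "az": 0, "claw": 36},
  ],
)

```text
time_s: 20.68
tcp_pos: [0.3183, 0.4626, 0.1689]
ee_rot: [[0.995, 0.101, 0.001], [0.101, -0.995, 0.001], [0.001, -0.001, -1.0]]
wrist_force: [-0.7, -0.8, 0.5]
gripper_width: 0.414
gripper_force: 0.0
```

```bash
python3 -c "
from h import *
T=capture('top');S=capture('scene');g=T[165:250,170:300];s=S[95:185,325:440]
a=np.hstack([cv2.resize(x,(400,340),interpolation=cv2.INTER_CUBIC) for x in(g,s)])
b=cv2.resize(T[90:310,150:500],(400,250))
c=cv2.resize(S[100:350,130:470],(400,250))
cv2.imwrite('pics/w3.png',np.vstack([a,np.hstack([b,c])]))
for l,seat in (('point_chisel',(.5973,.1865)),('claw_chisel',(.582,.3374)),('wide_chisel',(.5896,.2621))):
  e={}
  for n in C:
    r=best(l,n,np.array(seat)); e[n]=sorted(ends(r[2]),key=lambda q:atz(n,q,.02)[0]); print(l,n,r[0].round(3))
  E=[tri(e['scene'][i],e['top'][i]) for i in(0,1)]; d=E[1]-E[0]; m=(E[0]+E[1])/2
  print('  mid',m.round(4),'off',((m[:2]-seat)*1000).round(1),'len',np.linalg.norm(d).round(3),'yaw',np.degrees(np.arctan2(d[1],d[0])).round(1),'endz',E[0][2].round(3),E[1][2].round(3))
"
```

```text
point_chisel scene 0.016
point_chisel top 0.007
  mid [0.5964 0.1902 0.0191] off [-0.9  3.7] len 0.144 yaw 6.6 endz 0.022 0.017
claw_chisel scene 0.016
claw_chisel top 0.01
  mid [0.5828 0.341  0.0198] off [0.8 3.6] len 0.152 yaw 7.6 endz 0.022 0.018
wide_chisel scene 0.017
wide_chisel top 0.019
  mid [0.5901 0.2656 0.0204] off [0.5 3.5] len 0.153 yaw 7.4 endz 0.022 0.019
```

View pics/w3.png

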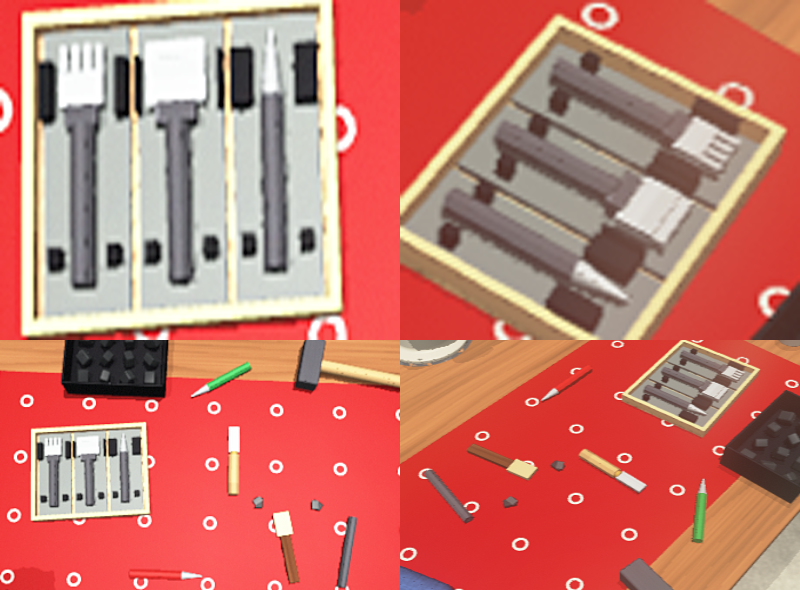

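All three chisels lie centred and flat in their cradles, within about 4 mm of the seats. The bar and the wooden-handled chisel have not moved.

```bash
python3 -c "
from station import *
print(finish_job())"
```

```text
the job is handed in; nothing more can be done
None
```

The point, claw and wide chisels lie flat in the narrow, middle and wide cradles, about 4 mm or less from their seats by camera; the bar and wooden-handled chisel were not touched, and the job is handed in (no verdict returned).

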